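# Back the gauge indexing table off by one notch

## Task

The ratchet indexing table has been stepped one station too far. Gently, with a fingertip, push the red pawl paddle well back so that the pawl lifts out of the teeth and stays up, then push one of the wheel's upright studs to turn the wheel backward (clockwise seen from above) by exactly one notch, and push the paddle upright again so that the pawl drops fully into the next gap. Push only, grasp nothing, leave the gauge housing sitting untouched on the wheel, do not disturb the other things on the bench, and finish clear of everything.

Things in the scene. Friction and masses are not known exactly. Their poses are not given: they have to be found in the camera images.
- wheel_hub (a point): Indexing wheel: level aluminium disc, 200 mm diameter, over a green 240 mm square fixed base. Point on its vertical axle at its top face, 30 mm above the worktop; axes turn with the wheel, z up. Ten brass saw teeth, 8 mm high, stand on the top face 80 to 100 mm from the axle, 36 degrees apart: one notch is 36 degrees. Friction 0.18 N m (3 N at a stud); stays where left.
- stud (a point): Top of one of the wheel's five alike upright steel studs with yellow caps, 12 mm diameter, standing 30 mm above the wheel's top face, 68 mm from the axle. This one is 20 degrees counter-clockwise from the x axis of wheel_hub, the others follow every 72 degrees (two notches).
- index_wheel (a joint): Turn of the wheel in rad about its vertical axle, counter-clockwise (forward) positive. Starts near 0, within the play of the engaged pawl. One notch backward (clockwise) is -0.628; the pawl drops fully home within about 0.1 rad of that.
- stand: The whole fixed fixture: green base 240 x 240 x 14 mm with wheel, pawl and hinge cheeks. Origin on the worktop under the wheel's axle, same axes as axle. It cannot move.
- axle (a point): Fixed point at the middle of the pawl's level hinge pin (along y), 46 mm above the worktop, with the base's axes, z up; 70 mm in x and 90 mm in y from the wheel's axle. The dark steel pawl arm runs 77 mm from here in -x, 12 mm wide, over the wheel's rim, its nose down in a gap between teeth. Arm top 50 mm, hinge cheeks (both sides) 58 mm above the worktop.
- paddle (a point): Point on the red pawl paddle, 45 mm from the hinge pin; moves with the pawl. The paddle is a flat upright plate 24 mm wide (y) and 5 mm thick (x), right above the pin, ending 62 mm from it (108 mm above the worktop when upright). Pushing it in +x of axle lifts the pawl's nose, in -x lowers it.
- pawl (a joint): Lift of the pawl in rad: 0 is fully down (paddle upright, nose in the teeth, end stop), grows as the nose lifts and the paddle leans back, end stop at 0.75. The nose is well clear of the teeth above 0.3. A stiff hinge (about 2 N at the paddle) keeps it where it is left; a light push to the stop is enough (no more than 35 N).
- housing: Squat black gauge housing, 72 mm diameter, 34 mm high, with a white dial face, standing loose at the middle of the wheel. Origin at the centre of its underside. Must not be touched; it rides round with the wheel.
- capsule: Bystander: brass aneroid capsule, 64 mm diameter, 22 mm high, lying loose on the worktop; origin at the centre of its underside.
- bezel_a: Bystander: nickel bezel ring, 80 mm diameter, 9 mm high; origin at the centre of its underside.
- bezel_b: Bystander: nickel bezel ring, 72 mm diameter, 9 mm high; origin at the centre of its underside.
- weight: Bystander: steel reference weight, 48 mm diameter, 60 mm high, with a small knob; origin at the centre of its underside.
- screw_jar: Bystander: screw jar with a blue cap, 52 mm diameter, 60 mm high; origin at the centre of its underside.
There are look-alikes about, which are no part of the job. Several things have the shape of the housing; the one meant has the colours described above.

How it is judged:
By the outcome, as a careful person would: the job done as asked, in the order asked, and still so for the second after the job is handed in, with the robot touching nothing.
It also fails if it takes over 64 s, if anything falls off the work surface, if the arm or the gripper's body presses on something with over 40 N, if the wrist force passes 120 N, or if a joint passes its speed limit or range.

## Robot

A 7-joint arm with a two-finger parallel gripper is mounted at the origin on the work surface. World frame = base frame: x ahead of the robot, y to its left, z up, the work surface at z = 0. Lengths are in m, angles in rad, forces in N, time in s.
With the tool pointing down it reaches from about 0.4 to 0.85 m from the base axis. Payload 4.5 kg.
Tool frame: the origin (TCP) lies midway between the tips of the shut fingers; the grasp point (between the pads) lies manip.grip_depth behind it (manip.grip_depth is the distance from the TCP to the grasp point, in m); x points along the fingers, z is the direction in which the jaws open and shut, and the axes are right-handed (so a half turn about x gives the same grasp; the last joint's range is limited). The gripper opens to 88 mm and grips with 3 to 60 N. Pads are 18 mm wide; open, the fingers measure 123 mm over their backs; the gripper's body (75 mm by 187 mm) begins 45 mm behind the grasp point.
Start: joints at [-1.296, 0.689, -0.195, 1.565, 0.157, 0.902, -0.215], TCP at [0.149, 0.607, 0.239] pointing down, gripper open.
Joint ranges: [-3.01, 3.01], [-0.46, 2.08], [-1.47, 1.51], [0.13, 2.56], [-1, 4.14], [0.04, 2.09], [-2.66, 2.66]. Speed limits (rad/s): [2.57, 2.57, 3.14, 3.14, 3.14, 3.14, 3.14].

## Interface

Orientations are given as a 3x3 rotation matrix whose columns are the frame's x, y, z axes.
In Python, from workcell import manip gives the robot as it stands. Calls block until the motion is done:
- manip.goto(position, orientation): joint-space move of the TCP to a pose.
- manip.move_straight(position, attitude=None, rate=0.15): straight line of the TCP; attitude=None keeps the orientation; rate is the mean speed in m/s.
- manip.goto_joints(angles): joint-space move.
- manip.open_gripper() and manip.clamp(effort=None): open the fingers fully, or close them until they stop; effort is the grip in N (None keeps the last).
- manip.sleep(seconds).
- manip.inverse_kinematics(position, orientation): joint angles nearest the present ones, or None.
- manip.get_state(): the state.
- manip.snapshot(name): name is "scene" or "top"; returns a dict with "frame" (384x512x3 uint8, red, green, blue), "depth" (384x512 float32, m along the optical axis (not along the pixel's ray), 0 where there is no reading), "fx", "fy", "cx", "cy" (pixels), "world_from_camera" (4x4, takes a point from camera to world coordinates). Camera axes: x right, y down, z forward; pixel columns grow to the right and rows downward; lengths in m; the calibration is good to about 2 mm. A picture is of the moment at which its call begins.
A pose or a line that the arm cannot do raises manip.MotionError and nothing moves.
- manip.close_job(): hands the job in, once; it reports no verdict.
The state is a dict: "time": time; "joint_positions": joint angles; "qvel": joint speeds; "effort": joint torques, N m; "eef_pos": TCP position; "tool_rot": TCP orientation; "contact_force": force on the tool from outside, world axes, zero at the start; "wrist_torque": the same for the moment, N m; "opening": finger opening in m.
Only numpy, scipy, OpenCV 4.12 (cv2) and the standard library are available. Lean on these libraries where they do the work, as an engineer would, in place of code of your own. Each camera call takes 0.05 s, during which the arm holds its last target. There are 200 camera calls.

## Working session

There is one attempt and no reset: what is moved stays moved. The work goes in short steps, each a Python script; the robot and the scene stay as the last script left them, time stands still between calls to the robot, and variables do not carry over. Pictures are saved under pics/ and viewed, about 8 in all and at most 12, crops included, and the job is handed in when it is done.

```bash
mkdir -p pics; ls; python3 - <<'E'
from workcell import manip
import cv2,numpy as np
for n in("top","scene"):
    s=manip.snapshot(n); cv2.imwrite(f"pics/{n}0.png",cv2.resize(s["frame"][:,:,::-1],None,fx=1.5,fy=1.5)); np.savez(f"{n}0.npz",**s)
    print(n,s["fx"],s["cx"],s["cy"],np.round(s["world_from_camera"],3).tolist())
st=manip.get_state();print(st["time"],st["eef_pos"],np.round(st["tool_rot"],2),st["opening"],manip.grip_depth)
E
```

```text
pics
top 412.5736853273335 259.993300413672 192.39064224121708 [[-0.005, -0.995, 0.096, 0.43], [-1.0, 0.003, -0.018, -0.015], [0.017, -0.096, -0.995, 1.167], [0.0, 0.0, 0.0, 1.0]]
scene 402.73913233217996 258.0223664231758 192.84273391870187 [[-0.474, 0.529, -0.704, 1.455], [0.88, 0.271, -0.39, 0.488], [-0.016, -0.804, -0.594, 0.869], [0.0, 0.0, 0.0, 1.0]]
0.1 [0.14896913 0.60641507 0.23797567] [[-0.   -0.97  0.24]
 [-0.    0.24  0.97]
 [-1.   -0.   -0.  ]] 0.08800269919629275 0.0187
```

View pics/top0.png

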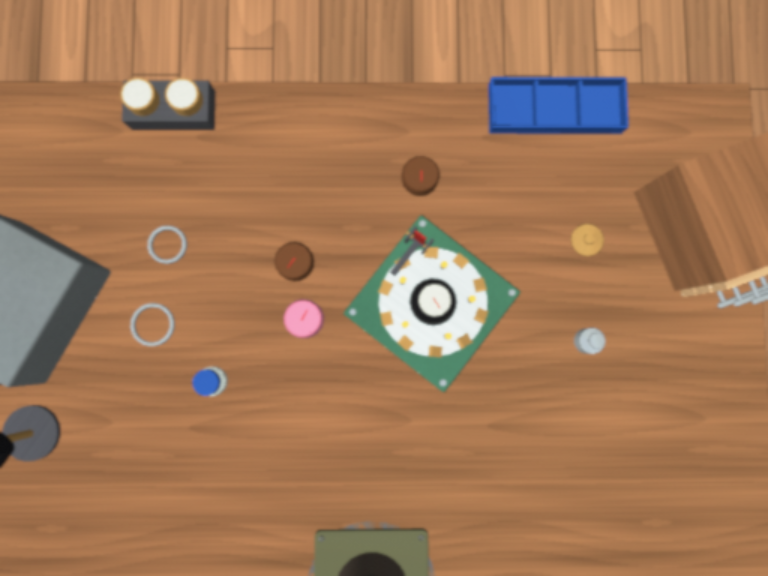

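View pics/scene0.png

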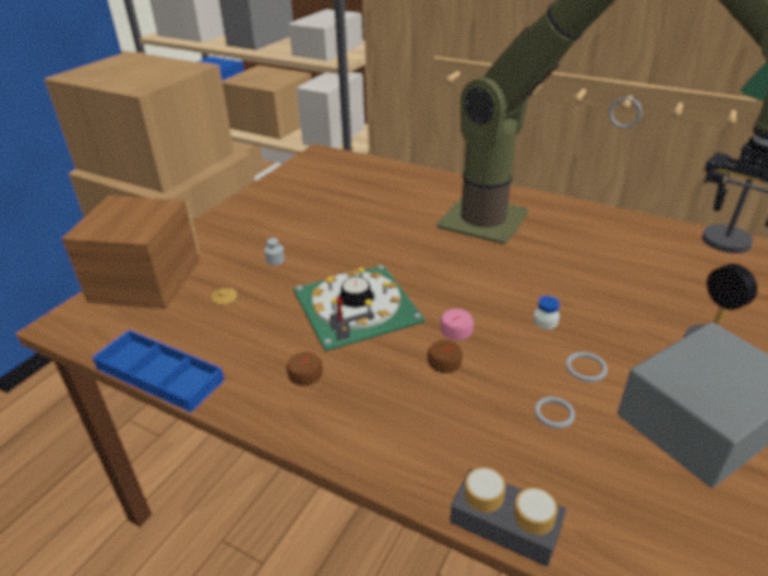

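The top view shows the green base centred at about (433,302) in the upscaled picture. The paddle (red) is at (419,238), with the arm running to about (395,272). Next I'll measure it by colour and look at a crop.

```bash
cat > h.py <<'E'
import cv2,numpy as np
def ray(s,u,v,z):
    T=s["world_from_camera"];d=T[:3,:3]@np.array([(u-s["cx"])/s["fx"],(v-s["cy"])/s["fy"],1]);o=T[:3,3]
    return o+d*(z-o[2])/d[2]
def proj(s,p):
    T=s["world_from_camera"];c=T[:3,:3].T@(np.asarray(p)-T[:3,3]);return c[:2]/c[2]*[s["fx"],s["fy"]]+[s["cx"],s["cy"]]
E
python3 - <<'E'
from h import *
s=dict(np.load("top0.npz"));f=s["frame"];hsv=cv2.cvtColor(f,cv2.COLOR_RGB2HSV)
H,S,V=[hsv[...,i].astype(int) for i in range(3)]
roi=np.zeros(H.shape,bool);roi[135:270,220:355]=1
g=roi&(H>60)&(H<95)&(S>80)
c=max(cv2.findContours(g.astype(np.uint8),0,2)[0],key=cv2.contourArea)
p=np.array([ray(s,u,v,.014)[:2] for u,v in c[:,0]])
r=cv2.minAreaRect((p*1000).astype(np.float32));print("base",r)
w=roi&(V>170)&(S<40)
for z,m,n in((.03,w,"wheel"),):
    vs,us=np.nonzero(m);hull=cv2.convexHull(np.c_[us,vs]);p=np.array([ray(s,u,v,z)[:2]for u,v in hull[:,0]])*1000;print(n,cv2.fitEllipse(p.astype(np.float32)))
for n,m,z in(("yellow",roi&(H>22)&(H<33)&(S>110)&(V>150),.06),("red",roi&((H<6)|(H>172))&(S>140),.108)):
    k,l,st,ce=cv2.connectedComponentsWithStats(m.astype(np.uint8))
    for i in range(1,k):
        if st[i,4]>3:print(n,st[i,4],ce[i].round(1),ray(s,*ce[i],z).round(4))
sc=dict(np.load("scene0.npz"))["frame"]
a=cv2.resize(f[140:265,225:350,::-1],(400,400),interpolation=2);b=cv2.resize(sc[165:240,190:290,::-1],(400,300),interpolation=2)
o=np.zeros((400,800,3),np.uint8);o[:,:400]=a;o[:300,400:]=b;cv2.imwrite("pics/crop.png",o)
E
```

```text
base ((515.3814697265625, -113.4766845703125), (233.34483337402344, 233.35635375976562), 51.67201614379883)
wheel ((514.8972778320312, -111.97599792480469), (291.89495849609375, 316.2543029785156), 140.898193359375)
yellow 7 [295.7 176. ] [ 0.5805 -0.132   0.06  ]
yellow 9 [268.1 186.3] [ 0.5526 -0.0569  0.06  ]
yellow 9 [314. 199.] [ 0.5178 -0.1806  0.06  ]
yellow 8 [269.9 215.9] [ 0.4728 -0.0611  0.06  ]
yellow 8 [298.1 223.9] [ 0.4511 -0.1367  0.06  ]
red 36 [279.3 157.7] [ 0.6221 -0.0848  0.108 ]
```

View pics/crop.png

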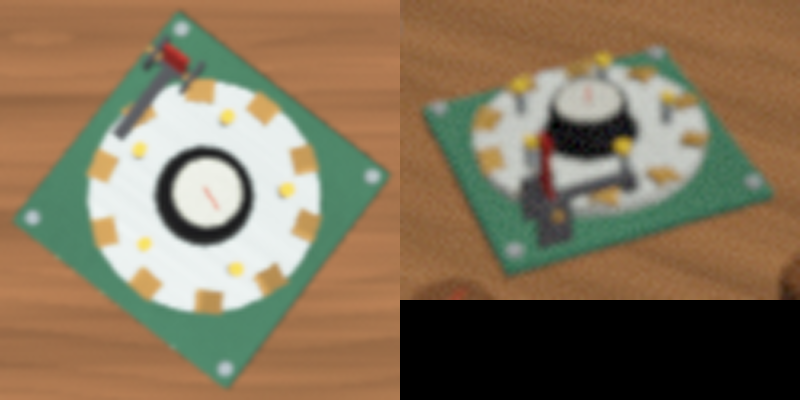

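The crop shows five yellow studs, with their centroid matching the base centre at (0.515,-0.1135) and a stud radius of 68 mm. The stand yaw comes out at about -38.3°. The paddle, predicted at (0.626,-0.086), agrees with the measured red blob to within 4 mm. Now I'll push the paddle back.

```bash
cat >> h.py <<'E'
C=np.array([.515,-.1135]);yaw=np.radians(-38.3)
Rz=lambda a:np.array([[np.cos(a),-np.sin(a)],[np.sin(a),np.cos(a)]])
AX=C+Rz(yaw)@[.07,.09]
def P(xa,ya,z): return np.r_[AX+Rz(yaw)@[xa,ya],z]
def R(a): # tool down, tool z (jaw dir) at heading a
    z=np.array([np.cos(a),np.sin(a),0]);x=np.array([0,0,-1.]);return np.c_[x,np.cross(z,x),z]
RP=R(yaw+np.pi/2)
def F(m): return m.get_state()["contact_force"]
def save(m,name,crops=True):
    t=m.snapshot("top");s=m.snapshot("scene");o=np.zeros((400,800,3),np.uint8)
    o[:,:400]=cv2.resize(t["frame"][140:265,225:350,::-1],(400,400),interpolation=2);o[:,400:]=cv2.resize(s["frame"][145:245,190:290,::-1],(400,400),interpolation=2)
    cv2.imwrite(f"pics/{name}.png",o);return t,s
E
python3 - <<'E'
from h import *
from workcell import manip as m
print(AX)
m.clamp(5)
m.goto(P(-.045,0,.2),RP)
m.move_straight(P(-.045,0,.082),rate=.12)
d=(Rz(yaw)@[1,0])
x=-.045;log=[]
m.sleep(.2);f0=F(m)
for x in list(np.arange(-.037,.0001,.004))+list(np.arange(.002,.019,.002)):
    m.move_straight(P(x,0,.082),rate=.04)
    st=m.get_state();f=-(st["contact_force"]-f0)[:2]@d;log.append((round(x,3),round(f,1)))
    if f>9:break
print(log,m.get_state()["time"],m.get_state()["opening"],f0,m.get_state()["eef_pos"]-P(x,0,.082))
save(m,"p1")
E
```

```text
[ 0.62571446 -0.08625466]
[(np.float64(-0.037), np.float64(0.5)), (np.float64(-0.033), np.float64(0.3)), (np.float64(-0.029), np.float64(0.2)), (np.float64(-0.025), np.float64(0.2)), (np.float64(-0.021), np.float64(0.5)), (np.float64(-0.017), np.float64(0.5)), (np.float64(-0.013), np.float64(-0.9)), (np.float64(-0.009), np.float64(1.0)), (np.float64(-0.005), np.float64(1.4)), (np.float64(-0.001), np.float64(2.1)), (np.float64(0.002), np.float64(0.6)), (np.float64(0.004), np.float64(2.2)), (np.float64(0.006), np.float64(1.8)), (np.float64(0.008), np.float64(1.9)), (np.float64(0.01), np.float64(1.3)), (np.float64(0.012), np.float64(1.8)), (np.float64(0.014), np.float64(2.1)), (np.float64(0.016), np.float64(1.7)), (np.float64(0.018), np.float64(1.2))] 10.4 0.00021099145509002377 [-0.10169554 -0.14032182 -0.69499468] [ 2.56491894e-04 -2.04883973e-04  3.51912351e-05]
```

View pics/p1.png

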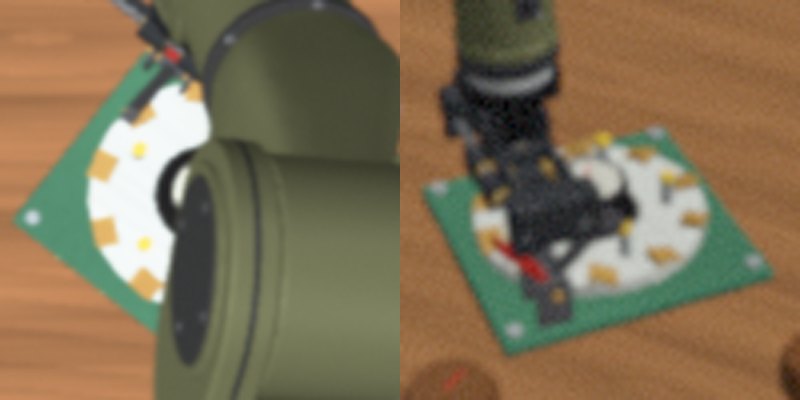

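The paddle now leans far back, at about 0.70 rad by geometry with roughly 2 N of hinge drag; in the scene view its top is at about (495,240) and its foot at about (545,275). Next I'll back off and push the stud nearest the robot, at 200°.

```bash
python3 - <<'E'
from h import *
from workcell import manip as m
a=np.radians(182);n=np.array([np.cos(a),np.sin(a)]);u=np.array([n[1],-n[0]]) # cw tangent
RS=R(np.arctan2(u[1],u[0]))
S=lambda t,z:np.r_[C+.0665*n+t*u,z]
m.move_straight(P(.010,0,.082),rate=.06); m.move_straight(P(.010,0,.19),rate=.2)
m.goto(S(-.058,.19),RS); m.move_straight(S(-.058,.08),rate=.15); m.move_straight(S(-.058,.047),rate=.06)
m.sleep(.2);f0=F(m);log=[];tc=None;t=-.058
while t<0:
    t+=.002; m.move_straight(S(t,.047),rate=.04)
    f=-(F(m)-f0)[:2]@u;log.append((round(t,3),round(float(f),1)))
    if tc is None and f>1.7: tc=t-.001;print("contact",tc)
    if f>12: print("HIGH");break
    if tc is not None and t>=tc+.041: break
print(log)
print("time",m.get_state()["time"])
m.move_straight(S(t-.012,.047),rate=.06); m.move_straight(S(t-.012,.2),rate=.2)
m.goto(S(-.15,.25),RS)
T,_=save(m,"p2");np.savez("top2.npz",**T)
print("time",m.get_state()["time"])
f=T["frame"];H,Sa,V=[cv2.cvtColor(f,cv2.COLOR_RGB2HSV)[...,i].astype(int) for i in range(3)]
k,l,st,ce=cv2.connectedComponentsWithStats(((H>22)&(H<33)&(Sa>110)&(V>150)).astype(np.uint8))
for i in range(1,k):
    q=ray(T,*ce[i],.06)[:2]-C
    if .055<np.hypot(*q)<.08 and st[i,4]>3: print(st[i,4],np.hypot(*q).round(4),"turn from start mod72",(np.degrees(np.arctan2(q[1],q[0]))-199.95)%72)
E
```

```text
contact -0.04099999999999999
[(-0.056, -0.3), (-0.054, -0.6), (-0.052, 0.5), (-0.05, -0.8), (-0.048, -0.0), (-0.046, -0.8), (-0.044, -0.5), (-0.042, 1.6), (-0.04, 3.0), (-0.038, 3.0), (-0.036, 3.1), (-0.034, 2.8), (-0.032, 2.4), (-0.03, 2.9), (-0.028, 1.1), (-0.026, 2.0), (-0.024, 1.5), (-0.022, 2.0), (-0.02, 0.7), (-0.018, 0.2), (-0.016, 2.0), (-0.014, 0.8), (-0.012, 1.2), (-0.01, 2.0), (-0.008, 0.8), (-0.006, 1.5), (-0.004, 1.9), (-0.002, 0.9), (0.0, 2.6)]
time 21.325
time 23.3333
9 0.0674 turn from start mod72 34.86822145231389
9 0.0679 turn from start mod72 35.06242266214946
7 0.0679 turn from start mod72 35.167885608973165
8 0.0676 turn from start mod72 35.88976467618863
8 0.0673 turn from start mod72 35.03314326304758
```

View pics/p2.png

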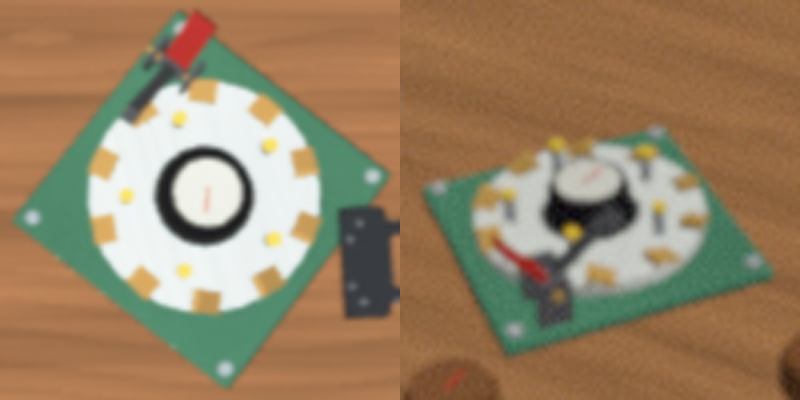

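The wheel has turned about 36.8° clockwise: in the top view the studs are now at (179,118), (270,146), (274,240), (184,271) and (126,196). The pawl is still up and the housing is centred. Next I'll push the paddle upright.

```bash
python3 - <<'E'
from h import *
from workcell import manip as m
d=Rz(yaw)@[1,0]
m.goto(P(.07,0,.2),RP); m.move_straight(P(.07,0,.082),rate=.12)
m.sleep(.2);f0=F(m);log=[];x=.07
while x>.007:
    x-=.003 if x>.02 else .001
    m.move_straight(P(x,0,.082),rate=.04)
    f=(F(m)-f0)[:2]@d;log.append((round(x,3),round(float(f),1)))
    if f>9:break
print(log)
m.move_straight(P(x+.015,0,.082),rate=.06); m.move_straight(P(x+.03,0,.2),rate=.2)
m.goto(np.array([.42,.1,.3]),RP)
T,_=save(m,"p3")
print("time",m.get_state()["time"])
f=T["frame"];H,Sa,V=[cv2.cvtColor(f,cv2.COLOR_RGB2HSV)[...,i].astype(int) for i in range(3)]
k,l,st,ce=cv2.connectedComponentsWithStats(((H>22)&(H<33)&(Sa>110)&(V>150)).astype(np.uint8))
for i in range(1,k):
    q=ray(T,*ce[i],.06)[:2]-C
    if .055<np.hypot(*q)<.08 and st[i,4]>3: print(((np.degrees(np.arctan2(q[1],q[0]))-199.95)%72).round(2))
E
```

```text
[(0.067, -1.1), (0.064, -0.2), (0.061, -0.2), (0.058, -0.7), (0.055, -1.6), (0.052, 1.2), (0.049, 2.0), (0.046, 1.0), (0.043, 0.2), (0.04, -0.9), (0.037, -0.6), (0.034, -0.0), (0.031, -0.4), (0.028, 0.2), (0.025, -1.4), (0.022, -0.3), (0.019, -1.3), (0.018, -0.3), (0.017, -1.0), (0.016, -0.2), (0.015, -0.3), (0.014, 2.2), (0.013, 4.3), (0.012, 6.1), (0.011, 8.6), (0.01, 9.5)]
time 34.7167
35.14
35.06
35.17
35.89
35.03
```

View pics/p3.png

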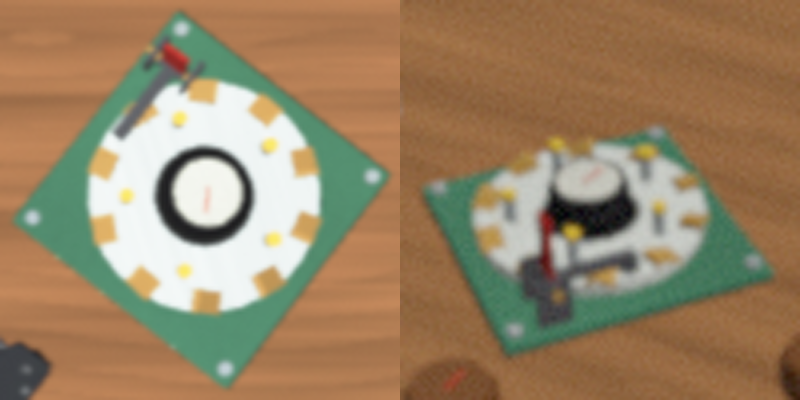

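The paddle looks upright, at (175,58) in the top view, with the nose at (122,133) as it was at the start. I'll compare the paddle numerically with the start images, and check the rest of the bench.

```bash
python3 - <<'E'
from h import *
from workcell import manip as m
o={"top":(140,265,225,350),"scene":(165,240,190,265)}
for n in o:
    a=dict(np.load(n+"0.npz"));b=m.snapshot(n);y0,y1,x0,x1=o[n]
    for s in(a,b):
        h=cv2.cvtColor(s["frame"],cv2.COLOR_RGB2HSV).astype(int);k=((h[...,0]<6)|(h[...,0]>172))&(h[...,1]>140)
        r=np.zeros_like(k);c=proj(s,np.r_[AX,.08]).astype(int);r[c[1]-18:c[1]+18,c[0]-18:c[0]+18]=1
        v,u=np.nonzero(k&r);print(n,len(u),u.mean().round(2),v.mean().round(2),np.ptp(u),np.ptp(v))
    d=np.abs(a["frame"].astype(int)-b["frame"]).max(2)>50
    k,l,st,ce=cv2.connectedComponentsWithStats(d.astype(np.uint8))
    print([(st[i,4],ce[i].round().tolist()) for i in range(1,k) if st[i,4]>12])
st=m.get_state();print(st["contact_force"],st["time"])
E
```

```text
top 36 279.31 157.72 7 7
top 37 279.27 157.62 7 7
[(np.int32(17), [281.0, 177.0]), (np.int32(22), [296.0, 176.0]), (np.int32(20), [309.0, 185.0]), (np.int32(22), [268.0, 186.0]), (np.int32(14421), [179.0, 290.0]), (np.int32(23), [314.0, 199.0]), (np.int32(15), [264.0, 201.0]), (np.int32(19), [310.0, 214.0]), (np.int32(18), [270.0, 216.0]), (np.int32(16), [282.0, 224.0]), (np.int32(20), [298.0, 224.0]), (np.int32(377), [231.0, 363.0])]
scene 24 226.46 203.83 3 15
scene 22 226.55 204.14 2 15
[(np.int32(1004), [314.0, 33.0]), (np.int32(1975), [367.0, 27.0]), (np.int32(588), [501.0, 12.0]), (np.int32(53), [322.0, 66.0]), (np.int32(129), [507.0, 81.0]), (np.int32(501), [301.0, 96.0]), (np.int32(71), [317.0, 77.0]), (np.int32(607), [487.0, 112.0]), (np.int32(133), [508.0, 111.0]), (np.int32(16), [240.0, 181.0]), (np.int32(30), [217.0, 194.0]), (np.int32(42), [255.0, 194.0]), (np.int32(32), [223.0, 203.0]), (np.int32(27), [245.0, 202.0]), (np.int32(30), [233.0, 204.0])]
[ 0.16981518 -0.23623026 -0.00882984] 34.8167
```

```bash
python3 -c "
from workcell import manip as m
m.close_job()"
```

```text
the job is handed in; nothing more can be done
```

The job is done and handed in. With shut fingers I pushed the paddle back to about 0.70 rad, where it stayed. I then pushed one stud to turn the wheel back one notch, and pushed the paddle upright until it met its stop at about 9.5 N.

**Wheel:** it turned about 36.8° clockwise (about -0.64 rad against the target of -0.628), and did not move when the pawl dropped.

**Pawl:** the paddle is back within about 0.3 px of where it started in both cameras, so I take the pawl to be fully down. This is inferred from the images, since there is no direct reading of the joint.

**Surroundings:** the only changes seen were the turned studs and dial face, and the arm itself. The arm's new position hides part of the top view, but the bystanders there are unchanged in the scene view.

**Arm:** it finished clear at a height of 0.3 m, with close to zero contact force. The clock stood at 34.8 s at the last check, and no check failed or disagreed.

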